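# Fit the battery and switch on the light panel by its bar

## Robot

A 7-joint arm with a two-finger parallel gripper is mounted at the origin on a cart in front of the work surface, level with it; the furniture and walls round the work are solid. World frame = base frame: x ahead of the robot, y to its left, z up, the work surface at z = 0. Lengths are in m, angles in degrees, forces in N, time in s.
With the tool pointing down it reaches from about 0.425 to 0.875 m from the base axis. Payload 4.7 kg.
Tool frame: the origin (TCP) lies at the centre of the arm's flange, where the gripper is bolted on; the fingertips stand 182 mm ahead of it and the grasp point (between the pads) lies 164 mm ahead of it; z points along the fingers, x is the direction in which the jaws open and shut, and the axes are right-handed (so a half turn about z gives the same grasp; the last joint's range is limited). The gripper opens to 87 mm and grips with 3 to 60 N. Pads are 19 mm wide; open, the fingers measure 117 mm over their backs; the gripper's body (75 mm by 190 mm) begins 51 mm behind the grasp point.
Start: joints at [-73.734, 18.392, -4.016, 83.108, 1.295, 78.541, -3.26], TCP at [0.173, 0.626, 0.405] pointing down, gripper open.
Joint ranges: [-163.93, 163.93], [-17.29, 119.83], [-79.2, 71.16], [3.27, 140.29], [-89.18, 269.18], [5.43, 117.66], [-154.24, 154.24]. Speed limits (degrees/s): [147.25, 147.25, 180, 180, 180, 180, 180].

## Interface

Orientations are given as [roll, pitch, yaw] about the fixed x, y, z axes, in that order (R = Rz(yaw) Ry(pitch) Rx(roll)).
In Python, from cell import env gives the robot as it stands. The module is installed in compiled form; this text tells all that it offers.
- The arm moves only by the tool carry_out, never from a script. Its argument "increments" is a list of rows, each a list of 5 numbers: the shift along the world's x, y, z in m, then the turn about the world's z in degrees, then the gripper's target within -1 to 1 (shut at 1, half-way at 0, fully open at -1). In form: [[dx, dy, dz, spin, jaw], ...]. A call has 1 to 20 rows; each row is the pose to reach, as a shift and turn from the pose commanded when the call began; what a row does not reach only later rows make up. A row lasts 1/10 s, in which the tool goes at most 50 mm and 8.59 degrees, less where a joint would pass 70% of its speed; a pose out of reach is approached as far as the arm can. A call with a gripper value outside its range is refused whole. The fingers move at their own pace and stop on an object; "grip_force" is the grip in N (left out, the last holds). Time passes only in rows, so rows that repeat a pose let the fingers close. It gives the time, the measured TCP pose, the force and the opening at its end, in the units of the state.
- env.get_obs(): the state, without advancing time (a new reading comes with each control period).
- env.read_camera(name): name is "scene" or "side" or "wrist"; returns (picture, depth): 384x512x3 uint8, red, green, blue; 384x512 float32, m along the optical axis (not along the pixel's ray), 0 where there is no reading.
- env.get_calibration(name): a dict with "K" (3x3 intrinsics, pixels), "camera_from_world" (4x4, takes a point from world to camera coordinates); the wrist camera has in their place "T_tool_cam" (4x4, takes a point from camera to tool coordinates, whose origin is the TCP and whose axes are the tool frame's). Camera axes: x right, y down, z forward; pixel columns grow to the right and rows downward; lengths in m; the calibration is good to about 2 mm. A picture is of the moment at which its call begins: read the wrist's pose just before it. get_calibration takes no time and is no camera call.
- env.sign_off(): hands the job in, once; it reports no verdict.
The state is a dict: "time_s": time; "qpos": joint angles; "joint_velocities": joint speeds; "effort": joint torques, N m; "tool_pos": TCP position; "tool_rot": TCP orientation; "force": force on the tool from outside, world axes, zero at the start; "wrist_torque": the same for the moment, N m; "grip_width": finger opening in m.
Only numpy, scipy, OpenCV 4.12 (cv2) and the standard library are available. Lean on these libraries where they do the work, as an engineer would, in place of code of your own. Each camera call takes 0.05 s, during which the arm holds its last target.

## Task

Move the battery pack from its charging cradle into the empty battery bay of the light panel: stand it on the table on the way, and let go to change your grip, because the cradle leaves only its ends free and the bay only its sides; lower it to the bay floor, do not drop it in. Then press the panel's long blue bar switch at its middle, so that both ends go down together, until it is fully home (it stays down), and let go. Leave the stone, the lens and the pencil where they are.

Things in the scene. Friction and masses are not known exactly. Their poses are not given: they have to be found in the camera images.
- pack: battery pack: black block with a white band, 56 (x) x 34 (y) x 40 (z) mm, 0.14 kg, standing upright in the charging cradle; origin at the centre of its underside, x along its length. The same either way round. A free patch of table for changing the grip lies between cradle and panel, round x = 0.46, y = -0.10
- cradle: white charging cradle fixed to the table, base 86 (x) x 72 (y) x 12 mm, origin at the centre of its underside. Pack stands on the base (12 mm up), pack x along cradle x. Two cheeks 44 mm long (x) stand close along the pack's long sides (3 mm gap) and rise 10 mm above the pack's top, so the pack can only be gripped by its two ends (56 mm apart, along x) and lifted straight up; cheek tops are 62 mm above the table
- panel: grey light panel fixed to the table, 170 (x from -100 to +70) x 360 (y) mm, rear deck with white diffuser 34 mm high; origin on the table under it, 15 mm to +x of the slab's centre. A brown stone 30x60x24 mm lies on the diffuser. The blue bar switch runs along its front (-x) side, the black battery bay is at its right (-y) end
- bay (a point): centre of the battery bay's floor, 34 mm above the table, axes as the panel's. Pack goes in upright with its x along the panel's x. Two cheeks at the pack's ends (62 mm apart inside, 6 mm thick, 28 mm wide, 50 mm above the bay floor) leave only its long sides free to fingers; low side lips 40 mm apart inside, 7 mm high. 3 mm clearance all round
- bar_mid (a point): middle of the bar switch's top face; bar is blue, 260 mm long (y of the panel), 24 mm wide, 12 mm thick, with steel bands near its ends; its top is 48 mm above the table when up
- bar_left (a point): left (+y) end of the bar's top face
- bar_right (a point): right (-y) end of the bar's top face
- bar (a joint): angle of the bar's hinge, which runs along the panel's y, 45 mm behind the bar: near 0 up, grows as it is pressed, 0.16 rad fully home (7 mm lower, pressing straight down); it takes about 7 N and stays where it is left, at the stop it is rigid
- bar_tilt (a joint): lopsidedness of the bar, rad: 0 level, + when its left (+y) end is higher. The bar yields sideways like a spring of 15 N m/rad: 10 N at 30 mm from its middle gives 0.02
- rock: brown stone 30x60x24 mm lying on the diffuser (bystander)
- lens: reading lens with a wooden handle, 52x133x12 mm, lying on the table (bystander)
- marker_pencil: green pencil 124 mm long lying on the table (bystander)
Mind the look-alikes: they are no part of the job. Leave any green or turquoise look-alike of the pack alone.

How it is judged (in metres and radians):
On the way, in this order (a step that is already met when the one before it is completed fails the run):
1. the pack stands upright on the table, let go, to change the grip (contact force between pack and the fingers below 0.1 N and height (world z) of pack below 0.005 m and angle between pack's own z axis and vertical below 0.1 rad), for 0.1 s.
2. the pack stands in the bay, let go (horizontal distance between pack and bay below 0.008 m and z of pack in the frame of bay below 0.004 m and angle between the x axis of pack and the x axis of panel, either way round below 0.12 rad and angle between pack's own z axis and vertical below 0.08 rad and contact force between pack and the fingers below 0.1 N), for 0.2 s.
3. the bar is pressed home (value of joint bar above 0.13 rad and horizontal distance between pack and bay below 0.008 m and z of pack in the frame of bay below 0.004 m and angle between the x axis of pack and the x axis of panel, either way round below 0.12 rad and angle between pack's own z axis and vertical below 0.08 rad), for 0.2 s.
At the end, for the whole second after the job is handed in: Pack upright on the bay's floor (within 8 mm sideways, 4 mm of the floor, 0.12 rad of the panel's direction, tilt under 0.08 rad), at rest and let go; bar down past 0.13 of its 0.16 rad and level within 0.01 rad (all of step 3 and contact force between pack and the fingers below 0.1 N and value of joint bar_tilt between -0.01 and 0.01 rad and linear speed of pack below 0.02 m/s); the robot touches nothing.
It fails at once if the bar is forced down lopsided (one end more than about 6 mm ahead of the other) (value of joint bar_tilt above 0.022 rad or value of joint bar_tilt below -0.022 rad).
It fails at once if the pack is dropped into the bay (falls free, faster than 0.45 m/s) (horizontal distance between pack and bay below 0.04 m and contact force between pack and the fingers below 0.1 N and linear speed of pack above 0.45 m/s).
It fails at once if the stone is moved by more than 20 mm (distance of rock from where it was at the start of the episode above 0.02 m).
It fails at once if the lens is moved by more than 20 mm (distance of lens from where it was at the start of the episode above 0.02 m).
It fails at once if the pencil is moved by more than 20 mm (distance of marker_pencil from where it was at the start of the episode above 0.02 m).
It also fails if it takes over 72 s, if anything falls off the work surface, if the arm or the gripper's body presses on something with over 40 N, if the wrist force passes 120 N, or if a joint passes its speed limit or range.

## Working session

There is one attempt and no reset: what is moved stays moved. The work goes in short steps, Python scripts to look and compute and a tool call to move; the robot and the scene stay as the last step left them, time stands still between calls to the robot, and variables do not carry over. Pictures are saved under pics/ and viewed, and the job is handed in when it is done.

Besides the shell and the picture viewer there is one more tool, called after "Emit:" as name(argument=value, ...), one argument or row to a line, values as JSON. carry_out: Moves the arm, as the interface text tells. Its arguments: {"type":"object","properties":{"increments":{"type":"array"},"grip_force":{"type":"number"}},"required":["increments"]}

```bash
mkdir -p pics; cat > h.py <<'E'
import numpy as np, cv2
from cell import env
def shot(n,tag):
    p,d=env.read_camera(n); cv2.imwrite(f'pics/{tag}.png',p[:,:,::-1]); np.savez(f'pics/{tag}.npz',p=p,d=d); return p,d
def world(n,d,c=None):
    """per-pixel world xyz for fixed camera"""
    k=env.get_calibration(n); K=np.array(k['K']); T=np.linalg.inv(np.array(k['camera_from_world']))
    v,u=np.mgrid[0:d.shape[0],0:d.shape[1]]
    P=np.stack([(u-K[0,2])/K[0,0]*d,(v-K[1,2])/K[1,1]*d,d],-1)
    return P@T[:3,:3].T+T[:3,3]
E
python3 - <<'E'
from h import *
o=env.get_obs(); print({k:np.round(v,3) for k,v in o.items()})
for n in ['scene','side','wrist']:
    p,d=shot(n,n+'0'); print(n,{k:np.round(v,3).tolist() for k,v in env.get_calibration(n).items()})
a=[cv2.imread(f'pics/{n}0.png') for n in ['scene','side']]
E
```

```text
{'time_s': np.float64(0.0), 'qpos': array([-73.733,  18.44 ,  -4.015,  83.174,   1.294,  78.542,  -3.259]), 'joint_velocities': array([ 0.042, -0.005, -0.021, -0.009, -0.061, -0.026,  0.012]), 'effort': array([ 0.0000e+00, -4.9129e+01, -4.0400e-01, -3.1252e+01, -6.4000e-02,
        4.4000e-02,  0.0000e+00]), 'tool_pos': array([0.173, 0.626, 0.404]), 'tool_rot': array([1.79995e+02, 1.11000e-01, 7.45430e+01]), 'force': array([0.042, 0.014, 0.642]), 'wrist_torque': array([ 0.038,  0.013, -0.031]), 'grip_width': np.float64(0.087)}
scene {'K': [[481.968, 0.0, 255.262], [0.0, 481.968, 190.445], [0.0, 0.0, 1.0]], 'camera_from_world': [[-0.633, -0.774, -0.004, 0.319], [-0.375, 0.311, -0.873, 0.229], [0.677, -0.552, -0.487, 1.223], [0.0, 0.0, 0.0, 1.0]]}
side {'K': [[415.984, 0.0, 260.428], [0.0, 415.984, 186.79], [0.0, 0.0, 1.0]], 'camera_from_world': [[1.0, 0.017, 0.0, -0.472], [0.009, -0.506, -0.862, 0.053], [-0.014, 0.862, -0.506, 1.194], [0.0, 0.0, 0.0, 1.0]]}
wrist {'K': [[298.149, 0.0, 259.092], [0.0, 298.149, 186.635], [0.0, 0.0, 1.0]], 'T_tool_cam': [[1.0, -0.001, -0.0, -0.0], [0.001, 0.961, 0.278, -0.076], [0.0, -0.278, 0.961, 0.02], [0.0, 0.0, 0.0, 1.0]]}
```

View pics/scene0.png

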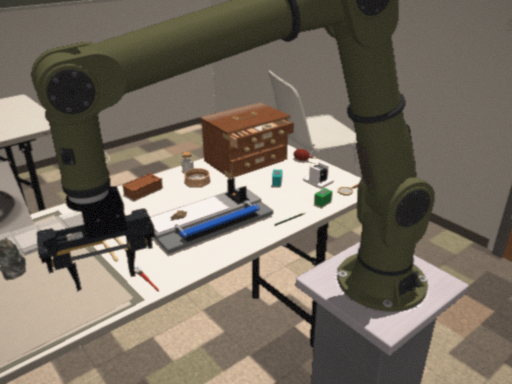

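View pics/side0.png

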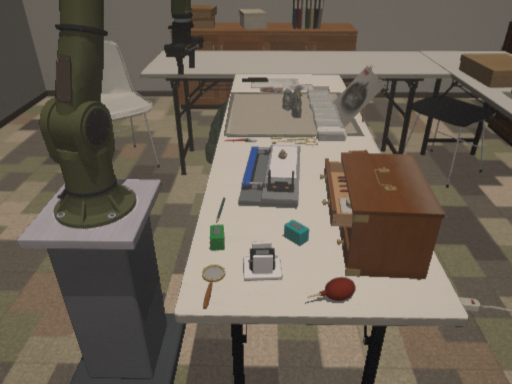

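View pics/wrist0.png

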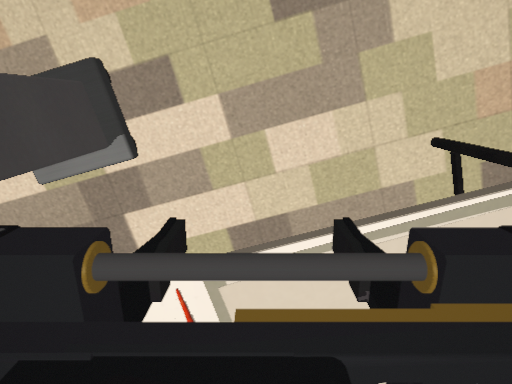

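The scene view shows the white cradle with the pack at about (318,176), the panel at (212,218), the green and teal look-alikes at (323,198) and (277,177), and the pencil at (290,218). In the side view the cradle is at (262,262) and the panel at (272,175). Next I'll enlarge these and get positions from depth.

```bash
python3 - <<'E'
from h import *
for n,(x0,y0,x1,y1),t in [('side',(195,130,325,310),'s'),('scene',(140,130,370,260),'c')]:
    im=cv2.imread(f'pics/{n}0.png')[y0:y1,x0:x1]
    s=min(800/im.shape[1],600/im.shape[0]); cv2.imwrite(f'pics/{t}crop0.png',cv2.resize(im,None,fx=s,fy=s,interpolation=cv2.INTER_CUBIC)); print(n,s)
W=world('side',np.load('pics/side0.npz')['d'])
for u,v in [(262,246),(262,262),(262,274),(262,270),(246,270),(280,270),(297,232),(216,236),(250,165),(270,195),(284,188),(283,155),(213,272)]:
    print((u,v),np.round(W[v,u],3))
E
```

```text
side 3.3333333333333335
scene 3.4782608695652173
(262, 246) [ 0.48  -0.244  0.052]
(262, 262) [ 0.48  -0.291  0.045]
(262, 274) [ 0.48  -0.293  0.012]
(262, 270) [ 0.48  -0.29   0.021]
(246, 270) [ 0.444 -0.279  0.011]
(280, 270) [ 0.521 -0.28   0.013]
(297, 232) [ 0.564 -0.169  0.037]
(216, 236) [ 0.368 -0.19   0.039]
(250, 165) [0.436 0.167 0.047]
(270, 195) [0.499 0.012 0.032]
(284, 188) [0.54  0.05  0.033]
(283, 155) [0.542 0.24  0.047]
(213, 272) [ 0.369 -0.282  0.006]
```

View pics/scrop0.png

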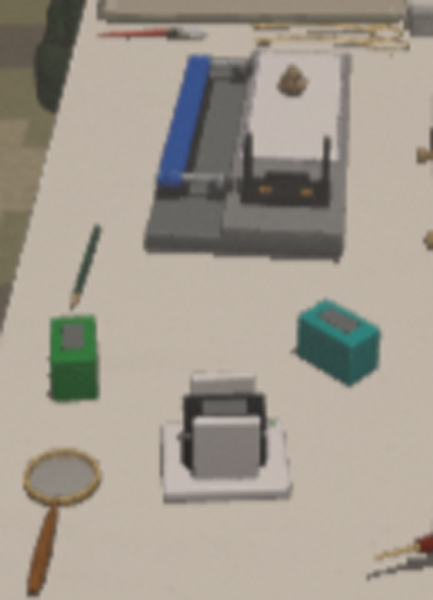

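View pics/ccrop0.png

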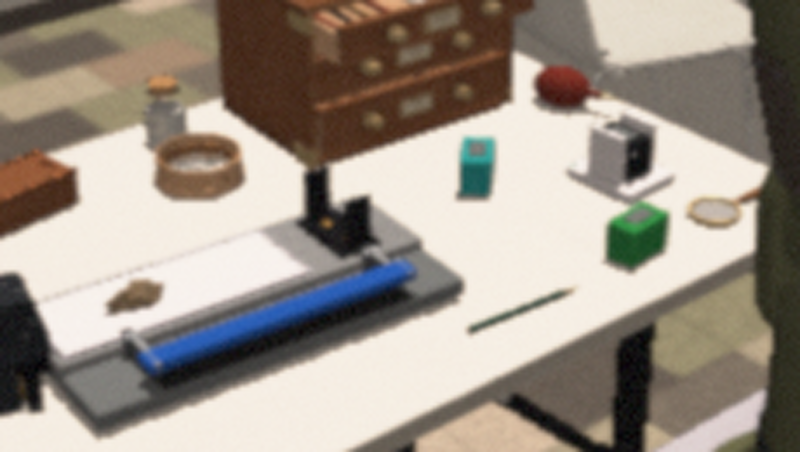

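```bash
python3 - <<'E'
from h import *
z=np.load('pics/side0.npz');p=z['p'].astype(int);W=world('side',z['d'])
def blob(m,name,zr):
    P=W[m&(W[...,2]>zr[0])&(W[...,2]<zr[1])]
    q=P[:,:2].astype(np.float32); print(name,len(P),'mean',np.round(P.mean(0),3),'rect',cv2.minAreaRect(q),'min',P.min(0).round(3),'max',P.max(0).round(3))
hsv=cv2.cvtColor(z['p'],cv2.COLOR_RGB2HSV).astype(int)
v,u=np.mgrid[0:384,0:512]
blob((hsv[...,0]>105)&(hsv[...,0]<130)&(hsv[...,1]>130)&(v>130)&(v<205)&(u>230)&(u<270),'bar',(.04,.055))
blob((u>235)&(u<310)&(v>130)&(v<212),'deck',(.029,.039))
blob((u>235)&(u<310)&(v>225)&(v<300),'cheeks',(.058,.07))
blob((u>235)&(u<290)&(v>235)&(v<300),'cradbase',(.008,.016))
blob((u>260)&(u<310)&(v>165)&(v<212),'baycheek',(.055,.095))
blob((u>240)&(u<320)&(v>10)&(v<212),'high',(.1,.4))
blob((u>320)&(u<450)&(v>130)&(v<285),'chest',(.1,.6))
for r in W[186:196:1,262:300:3]: print(' '.join(f'{a[0]:.3f},{a[1]:.3f},{a[2]:.3f}' for a in r[:8]))
E
```

```text
bar 211 mean [0.437 0.165 0.047] rect ((0.43731212615966797, 0.173116073012352), (0.23897379636764526, 0.01900930516421795), 85.29150390625) min [0.42  0.054 0.044] max [0.453 0.292 0.051]
deck 1662 mean [0.536 0.148 0.033] rect ((0.5086923241615295, 0.1740056723356247), (0.35741227865219116, 0.1642034947872162), 85.45598602294922) min [ 0.417 -0.01   0.029] max [0.602 0.351 0.039]
cheeks 110 mean [ 0.48  -0.266  0.061] rect ((0.4800731837749481, -0.2641245424747467), (0.04322526976466179, 0.05833206698298454), 4.451861381530762) min [ 0.457 -0.295  0.058] max [ 0.502 -0.235  0.065]
cradbase 409 mean [ 0.481 -0.276  0.011] rect ((0.4867406487464905, -0.22409012913703918), (0.16934242844581604, 0.09439882636070251), 80.7842025756836) min [ 0.437 -0.303  0.008] max [ 0.547 -0.147  0.016]
baycheek 58 mean [0.524 0.048 0.073] rect ((0.528748631477356, 0.052015431225299835), (0.02642180025577545, 0.07293280959129333), 85.94966888427734) min [0.493 0.036 0.055] max [0.565 0.067 0.086]
high 371 mean [0.593 2.639 0.121] rect ((0.7417203783988953, 1.9607415199279785), (0.6719778180122375, 2.4
[... 1030 characters left out ...]
484,0.032,0.033 0.493,0.036,0.031 0.502,0.037,0.031 0.510,0.030,0.035 0.519,0.036,0.031 0.528,0.034,0.032 0.536,0.032,0.034
0.476,0.030,0.031 0.484,0.028,0.033 0.493,0.027,0.033 0.502,0.031,0.030 0.510,0.032,0.030 0.519,0.028,0.033 0.528,0.029,0.032 0.536,0.032,0.030
0.476,0.022,0.032 0.485,0.022,0.032 0.493,0.025,0.031 0.502,0.023,0.032 0.510,0.020,0.034 0.488,-0.995,0.650 0.527,0.025,0.031 0.536,0.029,0.029
0.476,0.018,0.032 0.485,0.019,0.031 0.493,0.016,0.033 0.502,0.016,0.033 0.510,0.021,0.030 0.519,0.020,0.030 0.527,0.018,0.032 0.536,0.019,0.032
0.476,0.012,0.032 0.485,0.009,0.034 0.493,0.011,0.033 0.502,0.017,0.029 0.510,0.016,0.030 0.519,0.015,0.031 0.527,0.011,0.033 0.536,0.012,0.033
```

Emit:
carry_out(
  increments=[
    [0.04, -0.035, 0, 0, -1],
    [0.08, -0.07, 0, -5, -1],
    [0.12, -0.105, 0, -10, -1],
    [0.16, -0.14, 0, -15, -1],
    [0.2, -0.18, 0, -20, -1],
    [0.235, -0.22, 0, -26, -1],
    [0.25, -0.265, 0, -32, -1],
    [0.265, -0.31, 0, -38, -1],
    [0.275, -0.355, 0, -44, -1],
    [0.285, -0.4, 0, -50, -1],
    [0.295, -0.445, 0, -56, -1],
    [0.3, -0.49, 0, -62, -1],
    [0.305, -0.535, 0, -68, -1],
    [0.307, -0.58, 0, -74.5, -1],
    [0.307, -0.6, 0, -74.5, -1],
    [0.307, -0.6, 0, -74.5, -1],
    [0.307, -0.6, 0, -74.5, -1],
  ],
)

```text
time_s: 1.85
tool_pos: [0.4801, 0.0269, 0.4047]
tool_rot: [-180.0, 0.0, 0.0]
force: [0.7, 0.6, 0.9]
grip_width: 0.0868
```

```bash
cat >> h.py <<'E'
from scipy.spatial.transform import Rotation as Ro
def wristT(o=None):
    o=o or env.get_obs(); T=np.eye(4); T[:3,:3]=Ro.from_euler('xyz',o['tool_rot'],degrees=True).as_matrix(); T[:3,3]=o['tool_pos']
    return T@np.array(env.get_calibration('wrist')['T_tool_cam'])
def wshot(tag):
    T=wristT(); p,d=shot('wrist',tag); K=np.array(env.get_calibration('wrist')['K'])
    v,u=np.mgrid[0:d.shape[0],0:d.shape[1]]
    P=np.stack([(u-K[0,2])/K[0,0]*d,(v-K[1,2])/K[1,1]*d,d],-1)@T[:3,:3].T+T[:3,3]
    np.savez(f'pics/{tag}.npz',p=p,d=d,W=P,T=T,K=K); return p,d,P
def pix2plane(tag,uv,z):
    q=np.load(f'pics/{tag}.npz');T=q['T'];K=q['K']
    r=np.linalg.inv(K)@np.array([uv[0],uv[1],1.]); r=T[:3,:3]@r; s=(z-T[2,3])/r[2]; return (T[:3,3]+s*r)[:2]
def big(tag,x0,y0,x1,y1,out):
    im=cv2.imread(f'pics/{tag}.png')[y0:y1,x0:x1]; s=min(800/im.shape[1],600/im.shape[0]); cv2.imwrite(f'pics/{out}.png',cv2.resize(im,None,fx=s,fy=s,interpolation=cv2.INTER_CUBIC)); print('scale',s)
E
python3 - <<'E'
from h import *
wshot('w1'); o=env.get_obs(); print(o['tool_pos'],o['tool_rot'],o['time_s'],o['qpos'])
E
```

```text
[0.48015989 0.02776668 0.40466015] [-1.79964383e+02  1.01295740e-02  1.35782528e-01] 1.9 [-35.73345837  -3.52160028  28.35100676 107.20144915   1.68560417
  75.91001816  -7.70252944]
```

View pics/w1.png

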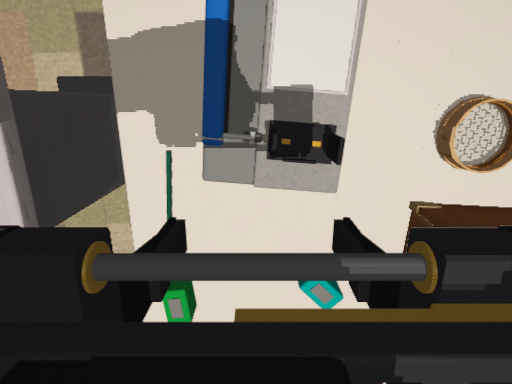

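The wrist view shows the bay with its two cheeks at about (302,142), the bar's right end at (214,140), the panel's right edge from (203,180) to (338,192), and the pencil at (169,185). I'll enlarge it.

```bash
python3 - <<'E'
from h import *
big('w1',180,80,360,200,'w1c')
W=np.load('pics/w1.npz')['W']
for u,v in [(290,150),(286,141),(315,143),(270,142),(335,150),(215,120),(215,60),(225,165),(300,180)]: print((u,v),W[v,u].round(4))
z=np.load('pics/w1.npz');W=z['W']
def rect(m,name):
    m=cv2.morphologyEx(m.astype(np.uint8),cv2.MORPH_OPEN,np.ones((3,3)))>0
    P=W[m]; r=cv2.minAreaRect(P[:,:2].astype(np.float32)); print(name,m.sum(),'meanz',P[:,2].mean().round(4),r)
v,u=np.mgrid[0:384,0:512]
R=(u>180)&(u<370)&(v<215)
rect(R&(abs(W[...,2]-.034)<.004)&(W[...,0]>.46),'deck34')
rect(R&(abs(W[...,2]-.048)<.004)&(u<235),'bar')
rect(R&(abs(W[...,2]-.084)<.006),'cheektops')
for u0 in (276,):pass
E
```

```text
scale 4.444444444444445
(290, 150) [0.5163 0.0467 0.0353]
(286, 141) [0.5114 0.0572 0.0341]
(315, 143) [0.5456 0.0548 0.034 ]
(270, 142) [0.4922 0.0577 0.0465]
(335, 150) [0.56   0.0525 0.0716]
(215, 120) [0.4312 0.0822 0.048 ]
(215, 60) [0.4337 0.1437 0.0477]
(225, 165) [0.4375 0.0259 0.0219]
(300, 180) [0.5299 0.0093 0.0321]
deck34 16478 meanz 0.0334 ((0.5328770279884338, 0.10203484445810318), (0.21210116147994995, 0.10442780703306198), 85.3404769897461)
bar 3177 meanz 0.0475 ((0.4384380877017975, 0.12687622010707855), (0.14647547900676727, 0.03605814650654793), 85.48703002929688)
cheektops 344 meanz 0.0834 ((0.5291500091552734, 0.05616915225982666), (0.02740926295518875, 0.07393675297498703), 85.51732635498047)
```

View pics/w1c.png

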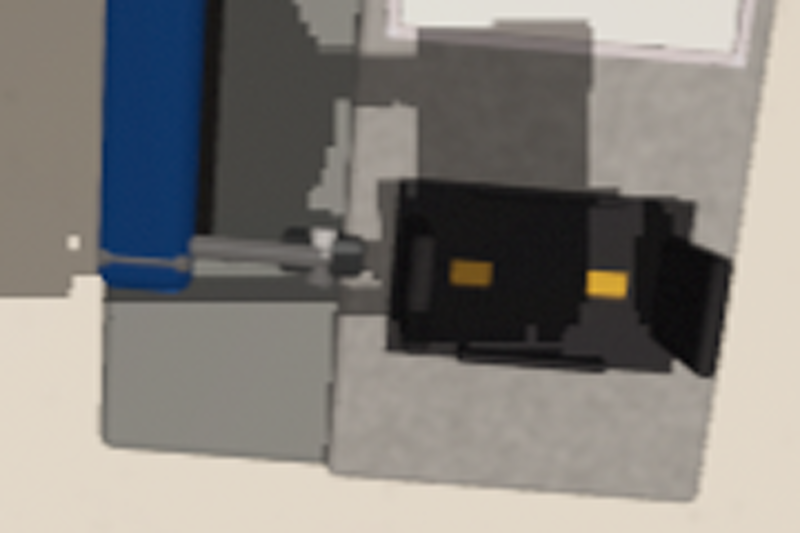

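Emit:
carry_out(
  increments=[
    [0, -0.045, 0, 0, -1],
    [0, -0.09, 0, 0, -1],
    [0, -0.135, 0, 0, -1],
    [0, -0.18, 0, 0, -1],
    [0, -0.23, 0, 0, -1],
    [0, -0.276, 0, 0, -1],
    [0, -0.276, 0, 0, -1],
    [0, -0.276, 0, 0, -1],
  ],
)

```text
time_s: 2.7
tool_pos: [0.4809, -0.2488, 0.4043]
tool_rot: [180.0, 0.1, 0.0]
force: [0.7, 0.8, 0.0]
grip_width: 0.0872
```

```bash
python3 - <<'E'
from h import *
wshot('w2'); o=env.get_obs(); print(o['tool_pos'],o['tool_rot'],o['time_s'])
big('w2',180,60,360,200,'w2c')
print('bar right end',pix2plane('w1',(212.6,144.8),.048), 'bar L/R edges',pix2plane('w1',(203,110),.048),pix2plane('w1',(224.5,110),.048))
z=np.load('pics/w2.npz');W=z['W']
def rect(m,name):
    m=cv2.morphologyEx(m.astype(np.uint8),cv2.MORPH_OPEN,np.ones((3,3)))>0
    P=W[m]; r=cv2.minAreaRect(P[:,:2].astype(np.float32)); print(name,m.sum(),'z',P[:,2].mean().round(4),r)
R=(abs(W[...,0]-.48)<.06)&(abs(W[...,1]+.27)<.06)
rect(R&(abs(W[...,2]-.062)<.004),'cheeks62')
rect(R&(abs(W[...,2]-.052)<.004),'pack52')
rect(R&(abs(W[...,2]-.012)<.004),'base12')
E
```

```text
[ 0.48124513 -0.24759315  0.40426205] [-1.79957009e+02  4.64554886e-02  1.90154938e-01] 2.75
scale 4.285714285714286
bar right end [0.42729262 0.05473368] bar L/R edges [0.41845155 0.0928643 ] [0.44199956 0.09285039]
cheeks62 477 z 0.0617 ((0.47949784994125366, -0.26387831568717957), (0.04288967698812485, 0.05467356741428375), 3.12052321434021)
pack52 1356 z 0.0521 ((0.4799290597438812, -0.26528871059417725), (0.056007929146289825, 0.037710148841142654), 4.295844554901123)
base12 1537 z 0.0119 ((0.4796832799911499, -0.2634621262550354), (0.08599766343832016, 0.07155080884695053), 3.7061429023742676)
```

View pics/w2.png

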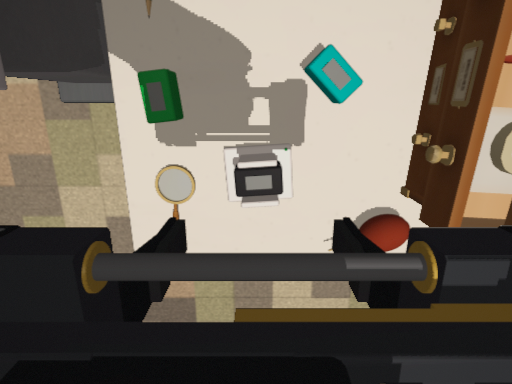

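View pics/w2c.png

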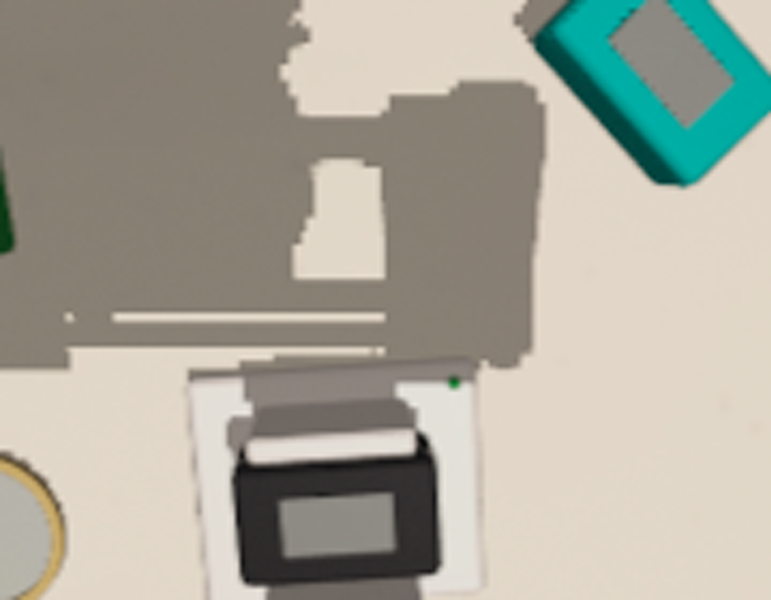

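Emit:
carry_out(
  increments=[
    [0, -0.014, -0.04, 4, -1],
    [0, -0.014, -0.08, 4, -1],
    [0, -0.014, -0.12, 4, -1],
    [0, -0.014, -0.15, 4, -1],
    [0, -0.014, -0.175, 4, -1],
    [0, -0.014, -0.19, 4, -1],
    [0, -0.014, -0.202, 4, -1],
    [0, -0.014, -0.202, 4, -1],
    [0, -0.014, -0.202, 4, -1],
  ],
  grip_force=20,
)

```text
time_s: 3.65
tool_pos: [0.4809, -0.2633, 0.2035]
tool_rot: [180.0, -0.1, 4.1]
force: [0.2, -0.3, 0.2]
grip_width: 0.0866
```

Emit:
carry_out(
  increments=[
    [0, 0, 0, 0, 1],
    [0, 0, 0, 0, 1],
    [0, 0, 0, 0, 1],
    [0, 0, 0, 0, 1],
    [0, 0, 0, 0, 1],
    [0, 0, 0, 0, 1],
    [0, 0, 0, 0, 1],
    [0, 0, 0, 0, 1],
  ],
)

```text
time_s: 4.45
tool_pos: [0.4803, -0.2636, 0.203]
tool_rot: [-180.0, -0.0, 4.0]
force: [-1.7, 1.1, 3.6]
grip_width: 0.0559
```

Gripped at 55.9 mm, matching the pack's 56 mm. I'll lift straight up and check.

Emit:
carry_out(
  increments=[
    [0, 0, 0.01, 0, 1],
    [0, 0, 0.03, 0, 1],
    [0, 0, 0.06, 0, 1],
    [0, 0, 0.09, 0, 1],
    [0, 0, 0.11, 0, 1],
    [0, 0, 0.11, 0, 1],
  ],
)

```text
time_s: 5.05
tool_pos: [0.4811, -0.2643, 0.3158]
tool_rot: [179.9, -0.3, 4.0]
force: [0.8, 0.6, -1.7]
grip_width: 0.0557
```

```bash
python3 - <<'E'
from h import *
shot('side','side1'); big('side1',195,180,325,310,'s1c'); wshot('w3'); print(env.get_obs()['grip_width'])
E
```

```text
scale 4.615384615384615
0.055768156949535075
```

View pics/s1c.png

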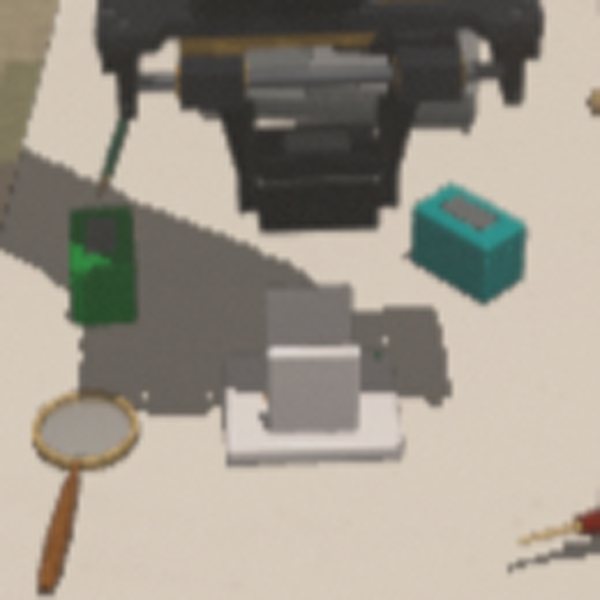

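View pics/w3.png

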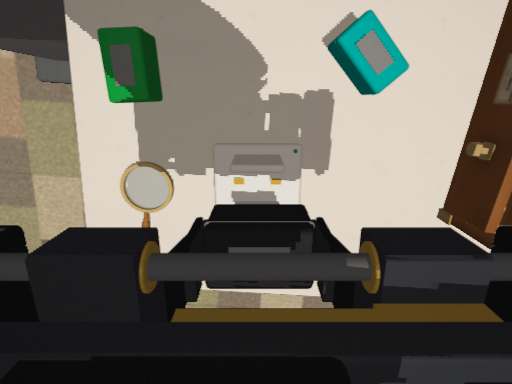

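Emit:
carry_out(
  increments=[
    [0, 0.03, 0, -2, 1],
    [-0.005, 0.07, 0, -4, 1],
    [-0.01, 0.11, -0.01, -6, 1],
    [-0.015, 0.145, -0.03, -8.5, 1],
    [-0.02, 0.164, -0.06, -8.5, 1],
    [-0.02, 0.164, -0.085, -8.5, 1],
    [-0.02, 0.164, -0.105, -8.5, 1],
    [-0.02, 0.164, -0.114, -8.5, 1],
    [-0.02, 0.164, -0.119, -8.5, 1],
    [-0.02, 0.164, -0.122, -8.5, 1],
    [-0.02, 0.164, -0.122, -8.5, 1],
    [-0.02, 0.164, -0.122, -8.5, 1],
  ],
)

```text
time_s: 6.35
tool_pos: [0.4607, -0.0998, 0.1914]
tool_rot: [-180.0, -0.1, -4.5]
force: [0.3, -0.1, -3.0]
grip_width: 0.0559
```

Emit:
carry_out(
  increments=[
    [0, 0, -0.001, 0, 1],
    [0, 0, -0.001, 0, 1],
  ],
)

```text
time_s: 6.55
tool_pos: [0.4608, -0.0998, 0.1909]
tool_rot: [-180.0, -0.1, -4.5]
force: [-1.1, 0.5, 6.6]
grip_width: 0.0558
```

```bash
python3 - <<'E'
from h import *
shot('side','side2'); print(env.get_obs()['force'],env.get_obs()['tool_pos']); big('side2',205,150,325,250,'s2c'); shot('scene','sc2')
print(env.get_obs()['force'])
E
```

```text
[-1.81052753 -0.60972684  6.30938174] [ 0.46084034 -0.09977311  0.19090916]
scale 6.0
[-1.46495889  0.00999394  5.55692075]
```

View pics/s2c.png

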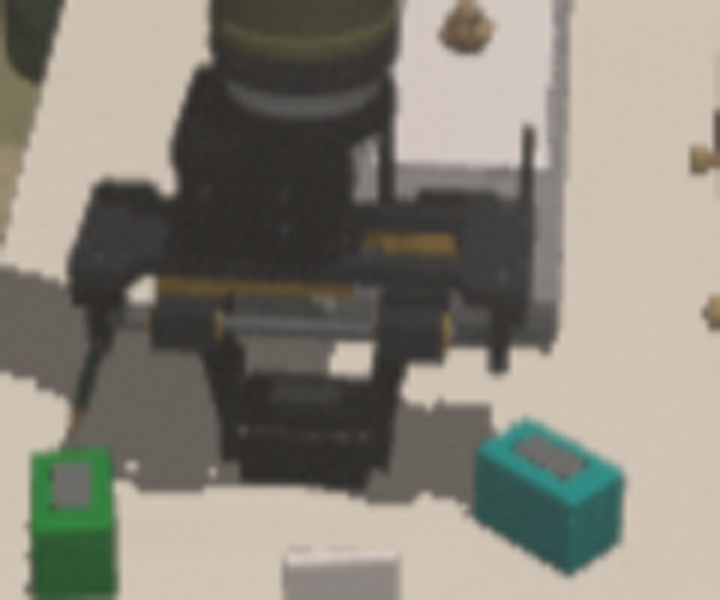

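Emit:
carry_out(
  increments=[
    [0, 0, 0.001, 0, -1],
    [0, 0, 0.001, 0, -1],
    [0, 0, 0.001, 0, -1],
    [0, 0, 0.001, 0, -1],
    [0, 0, 0.001, 0, -1],
    [0, 0, 0.03, 0, -1],
    [0, 0, 0.07, 0, -1],
    [0, 0, 0.11, 8.5, -1],
    [0, 0, 0.13, 17, -1],
    [0, 0, 0.13, 25, -1],
    [0, 0, 0.13, 33, -1],
    [0, 0, 0.13, 41, -1],
    [0, 0, 0.13, 49, -1],
    [0, 0, 0.13, 57, -1],
    [0, 0, 0.13, 65, -1],
    [0, 0, 0.13, 73, -1],
    [0, 0, 0.13, 81, -1],
    [0, 0, 0.13, 90, -1],
    [0, 0, 0.13, 90, -1],
    [0, 0, 0.13, 90, -1],
  ],
)

```text
time_s: 8.65
tool_pos: [0.4602, -0.0995, 0.3197]
tool_rot: [-180.0, -0.0, 85.4]
force: [0.4, -0.8, 0.9]
grip_width: 0.0871
```

```bash
python3 - <<'E'
from h import *
wshot('w4'); o=env.get_obs(); print(o['tool_pos'],o['tool_rot'],o['qpos'])
shot('side','side3'); big('side3',205,150,325,250,'s3c')
E
```

```text
[ 0.46021485 -0.09948555  0.31971603] [-1.79995349e+02 -9.12606774e-03  8.53707481e+01] [-34.01155964  -1.39226887  42.98071453 115.27725056   1.03139913
  65.75020724  93.90772814]
scale 6.0
```

View pics/w4.png

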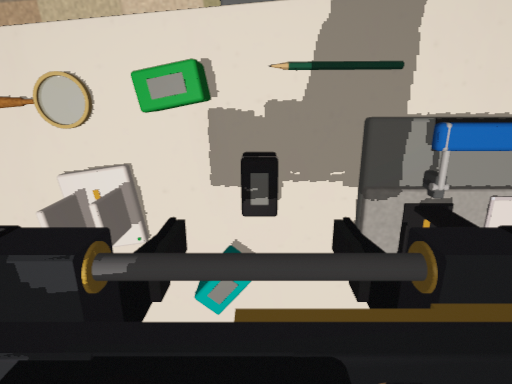

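View pics/s3c.png

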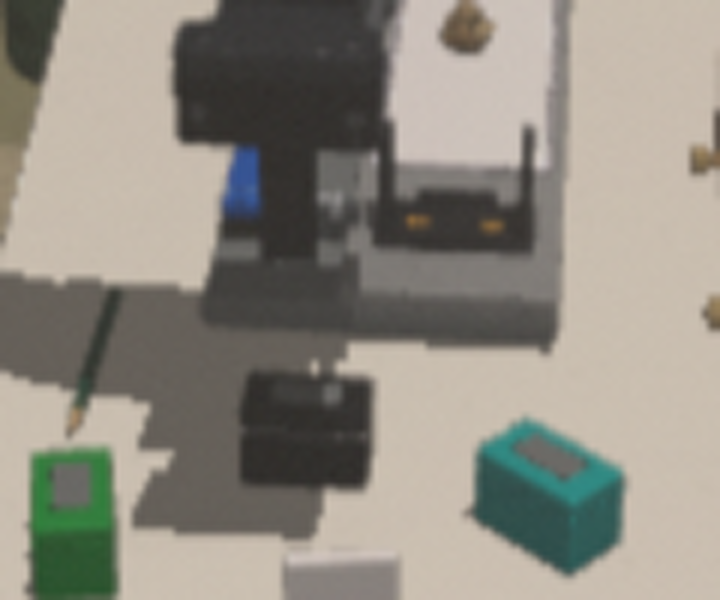

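The pack stands upright on the table, centred at about (259,184) in the wrist view. I'll measure its pose and re-check the cheek tops from here.

```bash
python3 - <<'E'
from h import *
z=np.load('pics/w4.npz');W=z['W']
v,u=np.mgrid[0:384,0:512]
m=(abs(W[...,2]-.04)<.004)&(u>230)&(u<290)&(v>140)&(v<225)
P=W[m];print(m.sum(),P[:,2].mean(),cv2.minAreaRect(P[:,:2].astype(np.float32)))
m=(abs(W[...,2]-.048)<.004)&(u>430)&(v<160)
P=W[m];print(m.sum(),cv2.minAreaRect(P[:,:2].astype(np.float32)))
E
```

```text
2163 0.04012214209889465 ((0.4603758752346039, -0.0997239500284195), (0.033914972096681595, 0.05592228099703789), 85.01270294189453)
2130 ((0.42888593673706055, 0.08520452678203583), (0.03183959797024727, 0.06494509428739548), 3.711862325668335)
```

Emit:
carry_out(
  increments=[
    [0, 0, -0.04, 0, -1],
    [0, 0, -0.08, 0, -1],
    [0, 0, -0.105, 0, -1],
    [0, 0, -0.118, 0, -1],
    [0, 0, -0.125, 0, -1],
    [0, 0, -0.125, 0, -1],
    [0, 0, -0.125, 0, 1],
    [0, 0, -0.125, 0, 1],
    [0, 0, -0.125, 0, 1],
    [0, 0, -0.125, 0, 1],
    [0, 0, -0.125, 0, 1],
    [0, 0, -0.125, 0, 1],
    [0, 0, -0.125, 0, 1],
    [0, 0, -0.125, 0, 1],
    [0, 0, -0.125, 0, 1],
    [0, 0, -0.125, 0, 1],
  ],
)

```text
time_s: 10.35
tool_pos: [0.4602, -0.0995, 0.1948]
tool_rot: [-180.0, -0.0, 85.5]
force: [-0.5, -0.4, 0.9]
grip_width: 0.0338
```

Emit:
carry_out(
  increments=[
    [0, 0, 0.02, 0, 1],
    [0, 0, 0.06, 0, 1],
    [0, 0, 0.09, 0, 1],
    [0, 0, 0.11, 0, 1],
    [0.015, 0.035, 0.11, 0, 1],
    [0.035, 0.075, 0.11, 0, 1],
    [0.05, 0.115, 0.11, 0, 1],
    [0.069, 0.145, 0.11, 0, 1],
    [0.069, 0.156, 0.11, 0, 1],
    [0.069, 0.156, 0.11, 0, 1],
    [0.069, 0.156, 0.11, 0, 1],
  ],
)

```text
time_s: 11.45
tool_pos: [0.5287, 0.0551, 0.3043]
tool_rot: [-179.9, 0.1, 85.5]
force: [0.1, -0.7, -1.6]
grip_width: 0.0337
```

```bash
python3 - <<'E'
from h import *
wshot('w5'); o=env.get_obs(); print(o['tool_pos'],o['tool_rot'],o['grip_width'])
shot('side','side4'); big('side4',225,120,315,210,'s4c'); shot('scene','sc4'); big('sc4',150,120,300,250,'sc4c')
E
```

```text
[0.52870016 0.05457563 0.30451623] [-1.79951223e+02  4.41813518e-02  8.54127549e+01] 0.03380102562679046
scale 6.666666666666667
scale 4.615384615384615
```

View pics/w5.png

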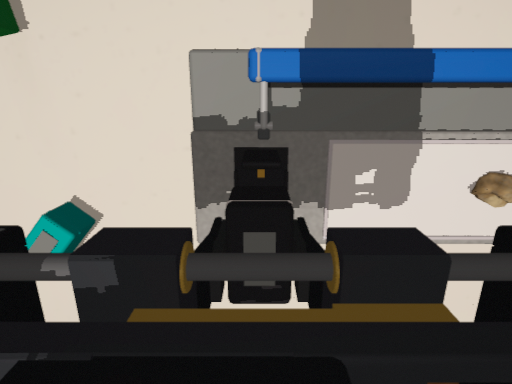

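View pics/s4c.png

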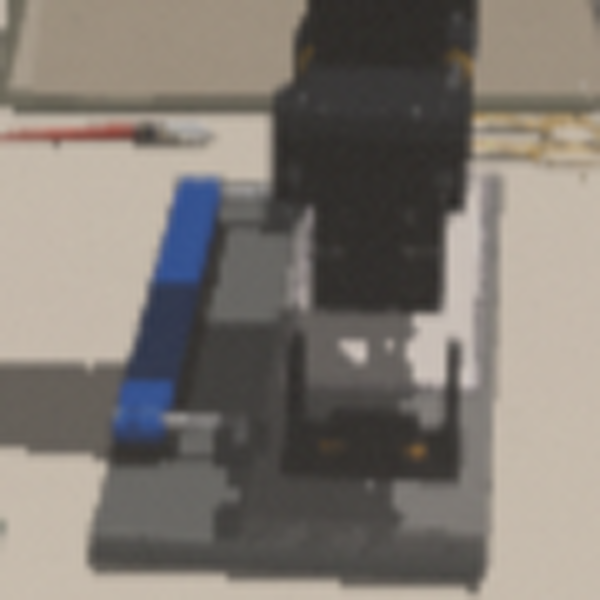

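View pics/sc4c.png

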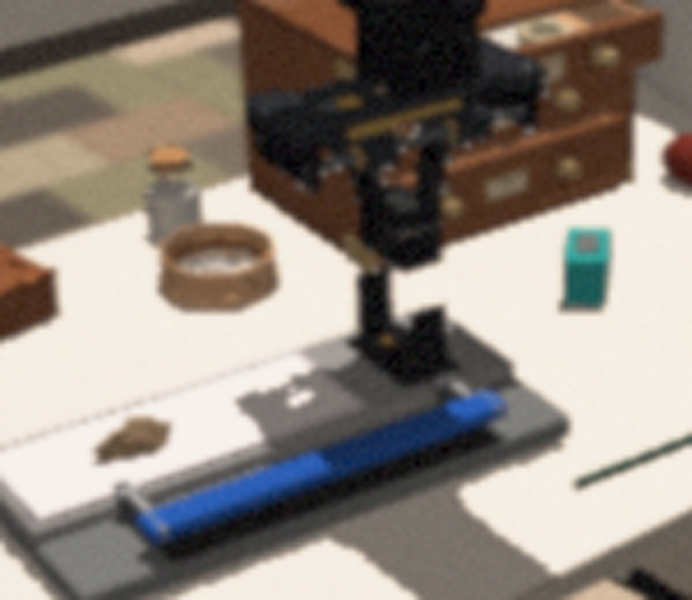

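```bash
python3 - <<'E'
from h import *
big('w5',180,120,340,220,'w5c')
z=np.load('pics/w5.npz');W=z['W']
v,u=np.mgrid[0:384,0:512]
m=(abs(W[...,2]-.084)<.005)&(u>220)&(u<300)&(v>135)&(v<175)
P=W[m];print(m.sum(),P[:,2].mean(),P.min(0),P.max(0),cv2.minAreaRect(P[:,:2].astype(np.float32)))
m=(abs(W[...,2]-.144)<.006)&(u>220)&(u<300)&(v>185)&(v<310)
P=W[m];print('pack',m.sum(),P[:,2].mean(),cv2.minAreaRect(P[:,:2].astype(np.float32)))
E
```

```text
scale 5.0
353 0.08354831852734654 [0.49078863 0.04523227 0.07943453] [0.49799149 0.0721929  0.08582811] ((0.49443334341049194, 0.05877983570098877), (0.026934614405035973, 0.00566806411370635), 85.77291870117188)
pack 3793 0.14834685944299086 ((0.528752326965332, 0.054886944591999054), (0.041341859847307205, 0.05630849301815033), 85.32136535644531)
```

View pics/w5c.png

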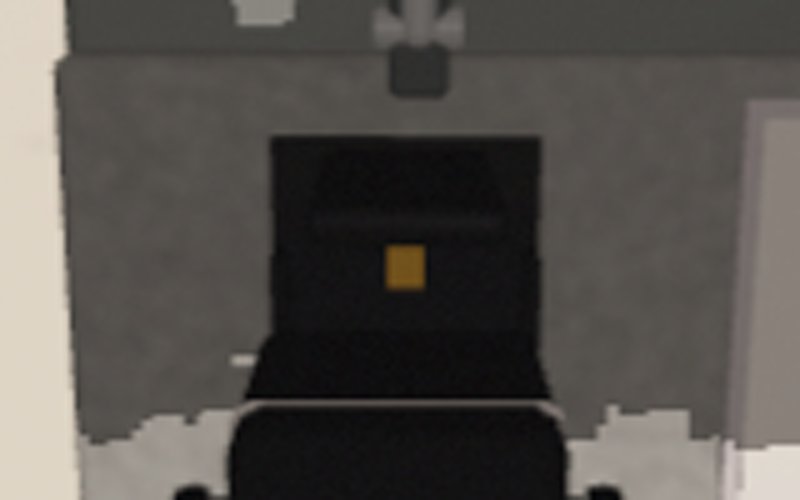

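Emit:
carry_out(
  increments=[
    [0, 0, -0.01, 0, 1],
    [0, 0, -0.02, 0, 1],
    [0, 0, -0.025, 0, 1],
    [0, 0, -0.025, 0, 1],
  ],
)

```text
time_s: 12.0
tool_pos: [0.5286, 0.0563, 0.2784]
tool_rot: [-179.9, 0.1, 85.5]
force: [0.3, -0.3, -2.0]
grip_width: 0.0339
```

Aligned within about 0.5 mm of the bay. I'll lower it slowly.

Emit:
carry_out(
  increments=[
    [0, 0, -0.01, 0, 1],
    [0, 0, -0.02, 0, 1],
    [0, 0, -0.03, 0, 1],
    [0, 0, -0.038, 0, 1],
    [0, 0, -0.044, 0, 1],
    [0, 0, -0.048, 0, 1],
    [0, 0, -0.05, 0, 1],
    [0, 0, -0.05, 0, 1],
  ],
)

```text
time_s: 12.8
tool_pos: [0.5293, 0.0564, 0.2297]
tool_rot: [-180.0, 0.0, 85.5]
force: [0.3, -0.2, -2.0]
grip_width: 0.0342
```

Emit:
carry_out(
  increments=[
    [0, 0, -0.001, 0, 1],
    [0, 0, -0.001, 0, 1],
    [0, 0, -0.002, 0, 1],
    [0, 0, -0.002, 0, 1],
  ],
)

```text
time_s: 13.2
tool_pos: [0.5295, 0.0564, 0.2288]
tool_rot: [180.0, -0.0, 85.5]
force: [-2.6, -0.4, 5.1]
grip_width: 0.0339
```

Emit:
carry_out(
  increments=[
    [0, 0, 0.001, 0, -1],
    [0, 0, 0.001, 0, -1],
    [0, 0, 0.001, 0, -1],
    [0, 0, 0.001, 0, -1],
    [0, 0, 0.001, 0, -1],
    [0, 0, 0.001, 0, -1],
    [0, 0, 0.03, 0, -1],
    [0, 0, 0.07, 0, -1],
    [0, 0, 0.11, 0, -1],
    [0, 0, 0.15, 0, -1],
    [-0.03, 0.03, 0.18, 0, -1],
    [-0.06, 0.07, 0.19, 0, 0],
    [-0.08, 0.1, 0.19, 0, 1],
    [-0.08, 0.12, 0.19, 0, 1],
    [-0.08, 0.12, 0.19, 0, 1],
    [-0.08, 0.12, 0.19, 0, 1],
  ],
)

```text
time_s: 14.8
tool_pos: [0.4499, 0.1757, 0.4174]
tool_rot: [180.0, 0.1, 85.5]
force: [0.0, -0.8, 0.1]
grip_width: 0.055
```

```bash
python3 - <<'E'
from h import *
wshot('w6'); o=env.get_obs(); print(o['tool_pos'],o['tool_rot'],o['grip_width'],o['qpos'])
shot('side','side5'); big('side5',225,120,315,210,'s5c')
z=np.load('pics/w6.npz');W=z['W']
hsv=cv2.cvtColor(z['p'],cv2.COLOR_RGB2HSV)
m=(abs(W[...,2]-.048)<.006)&(hsv[...,0]>100)&(hsv[...,0]<130)&(hsv[...,1]>120)
P=W[m];print('bar',m.sum(),P[:,2].mean(),cv2.minAreaRect(P[:,:2].astype(np.float32)))
m=(abs(W[...,2]-.074)<.004)&(abs(W[...,0]-.529)<.027)&(abs(W[...,1]-.056)<.03)
P=W[m];print('pack',m.sum(),P[:,2].mean(),cv2.minAreaRect(P[:,:2].astype(np.float32)))
E
```

```text
[0.45014678 0.17501373 0.41740335] [1.79999513e+02 8.80701379e-02 8.54096488e+01] 0.05123149740514667 [-54.28830717  -3.69522289  28.83070299 105.86462112   1.90308731
  77.42410303  59.4858002 ]
scale 6.666666666666667
bar 4163 0.047306787669929275 ((0.435197651386261, 0.18280541896820068), (0.25802528858184814, 0.02413623034954071), 85.07294464111328)
pack 566 0.07410206163770817 ((0.5211451053619385, 0.0587509348988533), (0.038147855550050735, 0.032822683453559875), 0.2683502733707428)
```

View pics/w6.png

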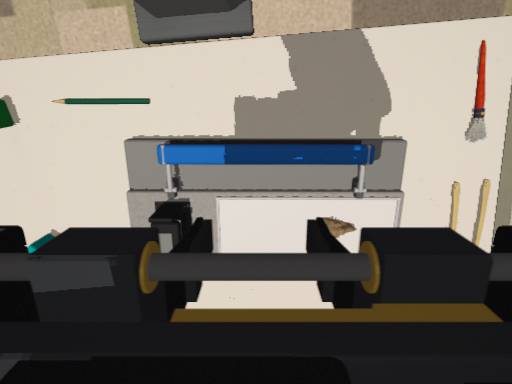

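View pics/s5c.png

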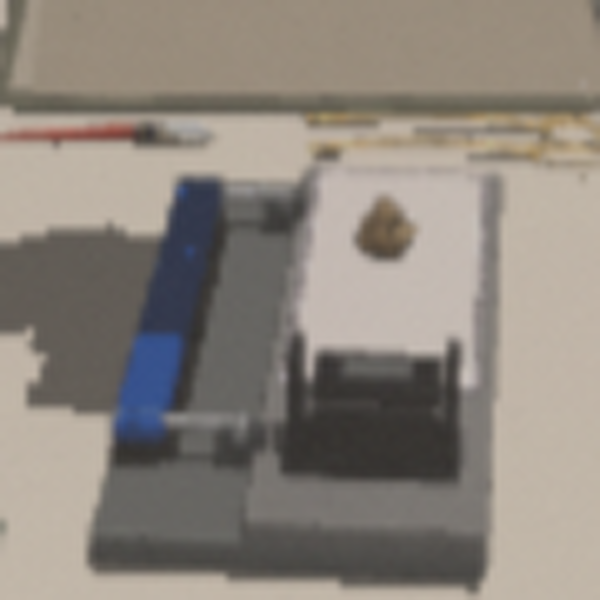

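The pack sits in the bay with its top at z 0.074, as it should. The bar's middle measures about (0.4365, 0.1835). I'll move the closed fingers to just above it.

Emit:
carry_out(
  increments=[
    [-0.0125, 0.0075, -0.04, 0, 1],
    [-0.0125, 0.0075, -0.08, 0, 1],
    [-0.0125, 0.0075, -0.12, 0, 1],
    [-0.0125, 0.0075, -0.15, 0, 1],
    [-0.0125, 0.0075, -0.17, 0, 1],
    [-0.0125, 0.0075, -0.183, 0, 1],
    [-0.0125, 0.0075, -0.183, 0, 1],
    [-0.0125, 0.0075, -0.183, 0, 1],
  ],
)

```text
time_s: 15.7
tool_pos: [0.4375, 0.1836, 0.2354]
tool_rot: [179.9, -0.0, 85.5]
force: [-0.6, 0.1, 0.9]
grip_width: 0.0004
```

```bash
python3 - <<'E'
from h import *
o=env.get_obs(); print(o['tool_pos'],o['tool_rot'],o['grip_width'],o['force'])
shot('side','side6'); big('side6',225,120,315,210,'s6c');shot('scene','sc6'); big('sc6',150,150,290,250,'sc6c')
E
```

```text
[0.43748873 0.18356831 0.23540959] [ 1.79949955e+02 -1.25502111e-02  8.54742803e+01] 0.00038015913067642696 [-0.62839569  0.11975691  0.94504556]
scale 6.666666666666667
scale 5.714285714285714
```

View pics/s6c.png

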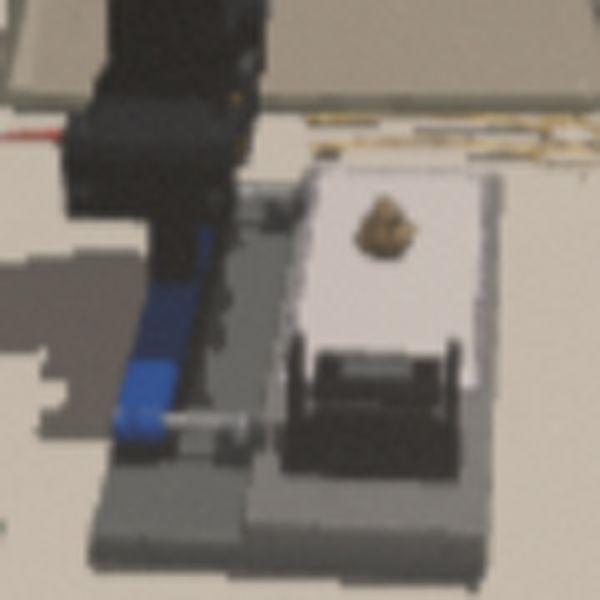

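View pics/sc6c.png

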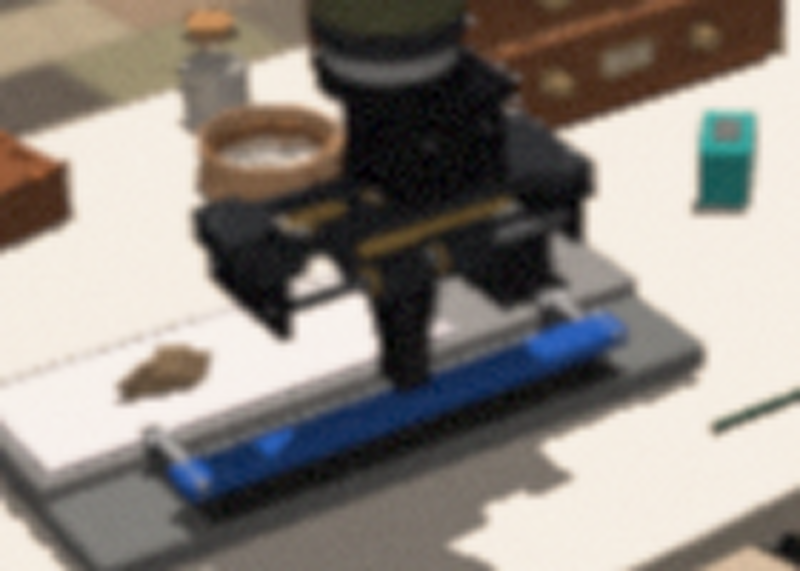

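Closed fingers are just above the bar's middle. I'll press in small steps.

Emit:
carry_out(
  increments=[
    [0, 0, -0.002, 0, 1],
    [0, 0, -0.004, 0, 1],
    [0, 0, -0.006, 0, 1],
    [0, 0, -0.007, 0, 1],
    [0, 0, -0.008, 0, 1],
    [0, 0, -0.009, 0, 1],
    [0, 0, -0.01, 0, 1],
    [0, 0, -0.01, 0, 1],
  ],
)

```text
time_s: 16.6
tool_pos: [0.4369, 0.1843, 0.2255]
tool_rot: [-180.0, -0.0, 85.6]
force: [-3.1, 0.0, 6.0]
grip_width: 0.0001
```

Emit:
carry_out(
  increments=[
    [0, 0, -0.001, 0, 1],
    [0, 0, -0.001, 0, 1],
    [0, 0, -0.002, 0, 1],
    [0, 0, -0.002, 0, 1],
  ],
)

```text
time_s: 17.0
tool_pos: [0.437, 0.1843, 0.2244]
tool_rot: [-180.0, -0.1, 85.5]
force: [-5.5, -1.5, 14.0]
grip_width: 0.0004
```

Emit:
carry_out(
  increments=[
    [0, 0, -0.001, 0, 1],
    [0, 0, -0.001, 0, 1],
    [0, 0, -0.0015, 0, 1],
    [0, 0, -0.0015, 0, 1],
  ],
)

```text
time_s: 17.4
tool_pos: [0.4372, 0.1842, 0.224]
tool_rot: [-179.9, -0.1, 85.5]
force: [-8.9, -3.6, 24.8]
grip_width: 0.0003
```

Stiff now (25 N for 0.4 mm), so it's at the stop. I'll retreat and check.

Emit:
carry_out(
  increments=[
    [0, 0, 0.003, 0, 1],
    [0, 0, 0.01, 0, 1],
    [0, 0, 0.04, 0, 1],
    [0, 0, 0.08, 0, 1],
    [0, 0, 0.12, 0, 1],
    [0, 0, 0.16, 0, 1],
    [0.01, -0.01, 0.19, 0, 1],
    [0.0125, -0.0075, 0.194, 0, 1],
    [0.0125, -0.0075, 0.194, 0, 1],
    [0.0125, -0.0075, 0.194, 0, 1],
  ],
)

```text
time_s: 18.4
tool_pos: [0.4486, 0.1768, 0.4138]
tool_rot: [-179.9, 0.1, 85.6]
force: [-0.5, -0.7, 0.4]
grip_width: 0.0005
```

```bash
python3 - <<'E'
from h import *
wshot('w7'); o=env.get_obs(); print(o['tool_pos'],o['tool_rot'],o['force'],o['time_s'])
shot('side','side7'); big('side7',225,120,315,210,'s7c')
for t in ('w6','w7'):
    z=np.load(f'pics/{t}.npz');W=z['W']
    hsv=cv2.cvtColor(z['p'],cv2.COLOR_RGB2HSV)
    m=(W[...,2]>.03)&(W[...,2]<.056)&(abs(W[...,0]-.4365-.0785*(W[...,1]-.1835))<.008)&(abs(W[...,1]-.1835)<.13)&(hsv[...,0]>100)&(hsv[...,0]<130)&(hsv[...,1]>120)
    P=W[m]; c=np.c_[P[:,0]-.4365,P[:,1]-.1835,np.ones(len(P))]; s=np.linalg.lstsq(c,P[:,2],rcond=None)[0]; print(t,len(P),'slope x,y, z mid',s.round(4),'median',np.median(P[:,2]).round(4))
    m=(W[...,2]>.02)&(W[...,2]<.06)&(abs(W[...,0]-.56)<.03)&(W[...,1]>.1)&(W[...,1]<.2);P=W[m]; print(' diffuser z',len(P),np.median(P[:,2]) if len(P) else None)
E
```

```text
[0.44853229 0.17671534 0.4135394 ] [-1.79853728e+02  1.07029825e-01  8.55788534e+01] [-1.08152247  0.44551698  0.21697661] 18.45
scale 6.666666666666667
w6 2745 slope x,y, z mid [ 0.0023 -0.0004  0.0477] median 0.0477
 diffuser z 1940 0.03404057692889714
w7 2900 slope x,y, z mid [ 0.1551 -0.0124  0.041 ] median 0.0411
 diffuser z 5 0.03408266474760219
```

View pics/w7.png

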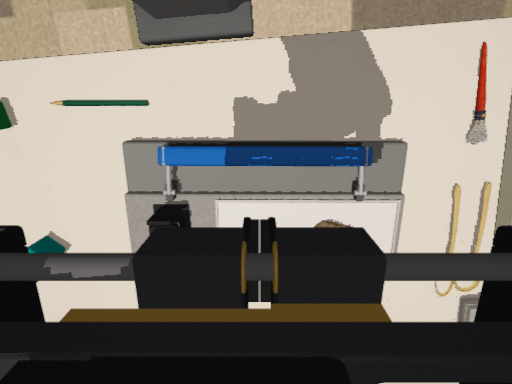

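View pics/s7c.png

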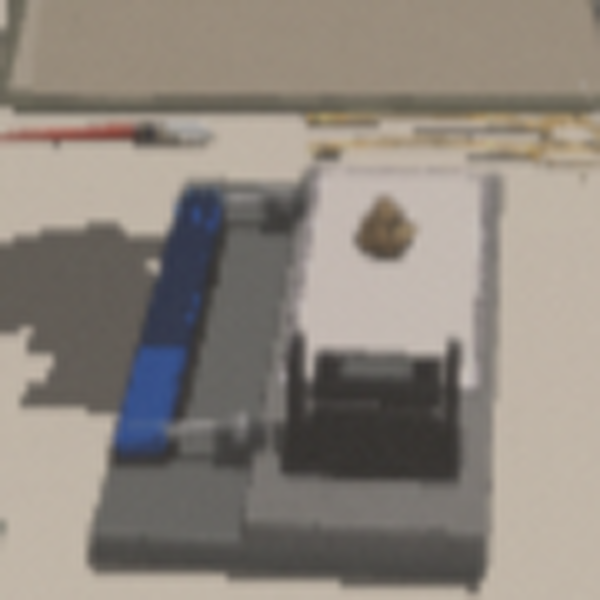

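Bar mid z is 0.041 and the slope along panel x is about 0.155 rad. The residual tilt along the panel's y is about 0.000 after allowing for the panel's yaw, so I'm handing in.

```bash
python3 - <<'E'
from cell import env
print(env.sign_off()); print(env.get_obs()['time_s'])
E
```

```text
the job is handed in; nothing more can be done
None
the job is handed in; nothing more can be done
```

The battery pack is standing in the bay and the bar switch is pressed home. I handed the job in at about 18.5 s; `sign_off` gives no verdict.

**What I did:** I gripped the pack by its ends in the cradle and stood it on the table at (0.46, -0.10). I let go, turned the gripper 90° and took it again by its long sides. I lowered it until it touched the bay floor, let go, then pressed the bar at its middle with closed fingers until it was rigid (about 25 N). Finally I backed off clear of everything.

**Last checks:**
- **Pack:** after release its top measured 0.074 m, which is right for standing on the bay floor. It was within about 1 mm of the bay centre when lowered, and looked upright and in place in the final picture.
- **Bar:** its middle is at 0.041 m, 7 mm down. Its angle measured about 0.155 rad and its lopsidedness about 0 rad.
- **Bystanders:** the stone and pencil look unmoved in the last pictures. I did not look at the lens again after lifting the pack, but nothing went near it.

No check failed. The only disagreement was about 2 mm in x between two estimates of the bar's middle, so I pressed between them.

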